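Open the gravity-latched dye store and draw out its tray

TASK

Get the dyes out for the class. The dye store's gate hangs hard against its latch, so push the gate home by its grip block and keep it there while you press the thumb lever, gently and never by force, until the latch bar is lifted out of its keeper; then swing the gate wide open, to about a right angle, and leave it so. Draw the bottle tray out by its tab to its end stop, all bottles standing, and leave the things round about alone.

Things in the scene. Friction and masses are not known exactly. Their poses are not given: they have to be found in the camera images.
- locker: Dye store: low plywood locker, 157 (x) x 200 (y) x 117 mm, fixed. Origin under its middle on the table; the gate is in its -x side, +y to the hinge post (118 mm high, y 82 to 100, x -97 to -55), z up. The roof (top z 117) covers only x > -20 mm; between roof and gate it is open above. The latch post (y -82 to -100) is 86 mm high and carries the keeper.
- gate (a joint): Barred gate between the posts, 160 wide, 12 thick, z 20 to 116 mm, hinged at the left (+y) post; rad, about 0 = shut and latched, grows as the right end swings out toward the robot, stop 1.75; -0.035 = pushed home against rubber. A spring buffer pushes the shut gate out against its bar: about 13 N at the grip block starts it moving in, 17 N has it home. Once off it, it swings with 1 N and stays.
- latch_bar (a joint): Steel gravity bar along the gate's inner side, 8 x 14 mm, pivoted 22 mm from the gate's hinge axis, its nose 150 mm further on; rad, 0 = down in the keeper (or on its staple when the gate is open), grows as the nose rises; clear of the keeper above 0.066, stopped by its staple at 0.094. It falls by its weight when the lever is let go.
- bar_nose (a point): Middle of the bar's nose, z about 101 when down, 110 or more when clear. It sits in the steel keeper on the latch post, a U open upward (top z 103), whose front hook leans back over the nose by 0.3 rad: the bar comes up freely only when the gate is pushed in by some 3 mm or more. Drawn out 15 mm there, it is past the hook.
- thumb_lever: Dark steel lever through the gate below its grip block, 132 mm from the hinge axis. Origin on its level pivot, 6 mm before the gate's front face, z 86. The tail lifts the bar. Ridge pressed down 7 to 8 mm: bar clear; 10 mm: bar at its stop. Takes 2 to 5 N with the gate held home, over 15 N when the gate hangs on the bar; it bends above 13 N (push and press together).
- thumb_ridge (a point): Top of the ridge across the lever's pad (32 x 32 mm), z about 94, where to press; 29 mm before the pivot. The grip block's face lies 13 mm behind it (toward the gate) and starts 2.5 mm higher; the pad's turned-up end starts 18 mm before it and is 11 mm high: a closed fingertip fits between, to push on the one, press the ridge, and draw the gate by the other.
- grip_face (a point): Middle of the front face of the wooden grip block fixed on the gate above the lever: 44 wide, 20 high (z 96.5 to 116.5), 22 mm proud of the gate's front face, 132 mm from the hinge axis. Push here, square to the gate, to push it home.
- gate_hinge (a point): Point on the gate's upright hinge axis, at the level of the gate's top (z 116). The gate's front face starts on this axis.
- gate_corner (a point): Top of the gate at its free end, mid-thickness: 160 mm from the hinge axis, 6 mm behind the front face; turns with the gate. Top rail and free stile are 12 mm thick.
- tray (a joint): Plywood bottle tray (90 x 128 mm, walls 36 mm high) on runners; m, 0 = in, grows as it is drawn straight out of the front (locker -x), end stop at 0.105; 1.2 N friction; stays where it is left. The shut gate is in its way.
- tray_tab (a point): Middle of the top edge of the tray's upright pull tab: 34 wide (along locker y), 9 thick, z 10 to 94 mm, free on both narrow sides, to be pinched there from above; it stands 36 mm before the roof's edge, 8 mm behind the bar of the shut gate.
- dye_red: Small brown dye bottle with white cap, 28 mm wide, 65 mm high, 38 g, loose in a cell of the tray. Origin under its middle.
- dye_blue: Small brown dye bottle with white cap, 28 mm wide, 65 mm high, 38 g, loose in a cell of the tray. Origin under its middle.
- dye_yellow: Small brown dye bottle with white cap, 28 mm wide, 65 mm high, 38 g, loose in a cell of the tray. Origin under its middle.
- dye_violet: Small brown dye bottle with white cap, 28 mm wide, 65 mm high, 38 g, loose in a cell of the tray. Origin under its middle.
- cup_i: Bystander: empty clear plastic cup, 74 mm wide, 88 mm high. Origin under its middle.
- pen_click: Bystander: ball pen lying on the table, 145 mm long. Origin under its middle.
- cap_grey: Bystander: bottle cap, 28 mm wide, 13 mm high, on the locker's roof. Origin under its middle.
Mind the look-alikes: they are no part of the job. Leave any green look-alike of the dye_red alone.

How it is judged:
By the outcome, as a careful person would: the job done as asked, in the order asked, and still so for the second after the job is handed in, with the robot touching nothing.
It also fails if it takes over 72 s, if anything falls off the work surface, if the arm or the gripper's body presses on something with over 40 N, if the wrist force passes 120 N, or if a joint passes its speed limit or range.

ROBOT

A 7-joint arm with a two-finger parallel gripper is mounted at the origin on a cart in front of the work surface, level with it; the furniture and walls round the work are solid. World frame = base frame: x ahead of the robot, y to its left, z up, the work surface at z = 0. Lengths are in m, angles in rad, forces in N, time in s.
With the tool pointing down it reaches from about 0.35 to 0.9 m from the base axis. Payload 8.1 kg.
Tool frame: the origin (TCP) lies midway between the tips of the shut fingers; the grasp point (between the pads) lies 19 mm behind it; z points along the fingers, y is the line along which they close (so a half turn about z gives the same grasp; the last joint's range is limited). The gripper opens to 92 mm and grips with 3 to 60 N. Pads are 19 mm wide; open, the fingers measure 130 mm over their backs; the gripper's body (75 mm by 190 mm) begins 47 mm behind the grasp point.
Start: joints at [1.204, 0.434, 0.025, 1.573, -0.012, 1.134, -0.075], TCP at [0.163, -0.603, 0.227] pointing down, gripper open.
Joint ranges: [-2.62, 2.62], [-0.44, 2.09], [-1.27, 1.32], [0.08, 2.57], [-1.32, 4.46], [0.12, 2], [-2.74, 2.74]. Speed limits (rad/s): [2.22, 2.22, 3.01, 3.01, 3.14, 3.14, 3.14].

INTERFACE

Orientations are given as a rotation vector (axis times angle).
In Python, from cell import arm gives the robot as it stands.
- The arm moves only by the tool carry_out, never from a script. Its arguments are lists of equal length, an entry for each row: "claw": the finger opening in cm, from 0 to 9.18; "delta_pos": the shift along the tool's x, y, z in cm, a list of three; "angular": the turn, a rotation vector about the tool's x, y, z in rad, a list of three. In form: {"claw": [claw, ...], "delta_pos": [[dx, dy, dz], ...], "angular": [[ax, ay, az], ...]}. A call has 1 to 20 rows; each row shifts and turns the commanded pose from where the row before left it, along the tool's axes as they then stand; what a row does not reach is not made up. A row lasts 1/10 s, in which the tool goes at most 50 mm and 8.59 degrees, less where a joint would pass 70% of its speed; a pose out of reach is approached as far as the arm can. A call with a gripper value outside its range is refused whole. The fingers move at their own pace and stop on an object; "force" is the grip in N (left out, the last holds). Time passes only in rows, so rows that do not move let the fingers close. It gives the time, the measured TCP pose, the force, the opening and the grip force at its end, in the units of the state.
- arm.observe(): the state, without advancing time (a new reading comes with each control period).
- arm.get_image(name): name is "scene" or "top"; returns a dict with "frame" (400x640x3 uint8, red, green, blue), "mtx" (3x3 intrinsics, pixels), "T" (4x4, takes a point from camera to world coordinates). Camera axes: x right, y down, z forward; pixel columns grow to the right and rows downward; lengths in m; the calibration is good to about 2 mm. A picture is of the moment at which its call begins. There is no depth.
- arm.sign_off(): hands the job in; it is judged then, once.
Trained networks look in a picture, given as the dict that the camera call returned (one of the last four; its "shot" number tells which), for a name from the list of things; names that differ only in an ending like _2 or _b are one class to them, and where a whole thing is asked for, a point or a joint stands for the part that bears it (a point fixed in the world has none). Each returns a list of dicts, best first, with "conf" (0 to 1); they miss things now and then, are a little off and sometimes report something else, mostly with a low value. They report only what shows in the picture. A call takes as long as a camera call. They do not tell look-alikes from the thing itself.
- arm.look_for(label, picture): "centre" ([column, row] as shares, 0 to 1, of the picture: columns of its width, rows of its height, amid what is visible of it).
- arm.trace(label, picture): "region" (400x640 bool, what is visible of it) and "centre" ([column, row] as shares, 0 to 1, of the picture: columns of its width, rows of its height, amid what is visible of it).
- arm.place_of(label, picture): "centre" ([column, row] as shares, 0 to 1, of the picture: columns of its width, rows of its height: a listed point, or the origin of a listed thing).
The state is a dict: "clock": time; "joints": joint angles; "dq": joint speeds; "joint_efforts": joint torques, N m; "position": TCP position; "ee_rot": TCP orientation; "force": force on the tool from outside, world axes, zero at the start; "ft_torque": the same for the moment, N m; "width": opening from 0.0 (shut) to 1.0 (fully open); "gripper_force": force on a finger pad.
Only numpy, scipy, OpenCV 4.12 (cv2) and the standard library are available. Lean on these libraries where they do the work, as an engineer would, in place of code of your own. Each camera call takes 0.05 s, during which the arm holds its last target. There are 200 camera calls.

## Working session

There is one attempt and no reset: what is moved stays moved. The work goes in short steps, Python scripts to look and compute and a tool call to move; the robot and the scene stay as the last step left them, time stands still between calls to the robot, and variables do not carry over. Pictures are saved under pics/ and viewed, at most 10 in all, crops included, and the job is handed in when it is done.

Besides the shell and the picture viewer there is one more tool, called after "Call:" as name(argument=value, ...) on one line, values as JSON. carry_out: Moves the arm, as the interface text tells. Its arguments: {"type":"object","properties":{"claw":{"type":"array","items":{"type":"number"}},"delta_pos":{"type":"array","items":{"type":"array","items":{"type":"number"}}},"angular":{"type":"array","items":{"type":"array","items":{"type":"number"}}},"force":{"type":"number"}},"required":["claw","delta_pos","angular"]}

```bash
mkdir -p pics; cat > h.py <<'E'
import numpy as np, cv2
from cell import arm
from scipy.spatial.transform import Rotation as R
def px(c): return np.array([c[0]*640,c[1]*400])
def ray(P,p):
    d=np.linalg.inv(P["mtx"])@np.array([p[0],p[1],1.]); T=np.array(P["T"]); return T[:3,3],T[:3,:3]@d
def onz(P,p,z):
    o,d=ray(P,p); return o+d*(z-o[2])/d[2]
def tri(obs):
    A=np.zeros((3,3));b=np.zeros(3)
    for P,p in obs:
        o,d=ray(P,p); d=d/np.linalg.norm(d); M=np.eye(3)-np.outer(d,d); A+=M;b+=M@o
    return np.linalg.solve(A,b)
E
cat > m.py <<'E'
from h import *
s=arm.observe(); print({k:np.round(v,3).tolist() for k,v in s.items()})
P={n:arm.get_image(n) for n in("scene","top")}
for n in P: cv2.imwrite(f"pics/{n}0.png",P[n]["frame"][:,:,::-1]); print(n,np.round(P[n]["T"][:3,3],3))
Z=dict(locker=0,thumb_lever=.086,thumb_ridge=.094,grip_face=.1065,gate_hinge=.116,gate_corner=.116,bar_nose=.101,tray_tab=.094,dye_red=None,dye_blue=None,cup_i=0,pen_click=0.004,cap_grey=.117)
for l,z in Z.items():
    for n in P:
        for r in arm.place_of(l,P[n])[:2]:
            p=px(r["centre"]); print(l,n,round(r["conf"],2),p.round(1),onz(P[n],p,z).round(4) if z is not None else '')
E
python3 m.py
```

```text
{'clock': 0.0, 'joints': [1.204, 0.435, 0.025, 1.574, -0.012, 1.134, -0.075], 'dq': [-0.001, 0.002, 0.001, 0.0, 0.001, -0.002, -0.001], 'joint_efforts': [-0.001, -66.784, 0.985, -31.447, -0.06, 0.043, 0.0], 'position': [0.163, -0.603, 0.226], 'ee_rot': [-3.113, -0.413, 0.001], 'force': [-0.166, 0.088, 0.28], 'ft_torque': [0.002, 0.01, -0.003], 'gripper_force': 0.0, 'width': 1.002}
scene [ 0.267 -0.774  0.568]
top [ 0.49  -0.152  0.947]
locker top 0.69 [298.5 169.1] [ 0.6671 -0.107   0.    ]
thumb_lever scene 0.51 [315.1 198.7] [ 0.5665 -0.147   0.086 ]
thumb_lever top 0.59 [318.6 203.6] [ 0.5706 -0.1558  0.086 ]
thumb_ridge scene 0.76 [303.4 206.3] [ 0.5318 -0.1707  0.094 ]
thumb_ridge top 0.8 [320.8 218.9] [ 0.5352 -0.16    0.094 ]
grip_face top 0.65 [318.5 213. ] [ 0.5478 -0.1552  0.1065]
gate_hinge scene 0.78 [291. 156.] [ 0.5684 -0.0255  0.116 ]
gate_hinge top 0.74 [258.  204.1] [ 0.5691 -0.0225  0.116 ]
gate_corner top 0.79 [330.8 199.1] [ 0.5773 -0.1827  0.116 ]
gate_corner top 0.24 [319.4 213.5] [ 0.546  -0.1571  0.116 ]
bar_nose scene 0.51 [339.8 204.4] [ 0.5902 -0.2015  0.101 ]
bar_nose top 0.83 [335.1 192. ] [ 0.5946 -0.1932  0.101 ]
tray_tab scene 0.58 [325.1 180.1] [ 0.6074 -0.1069  0.094 ]
tray_tab top 0.58 [297.4 185.8] [ 0.6112 -0.1085  0.094 ]
dye_red scene 0.63 [329.9 195.1] 
dye_red scene 0.57 [348.2 191.3] 
dye_red top 0.59 [239.3 173.2] 
dye_red top 0.44 [278.3 179.8] 
dye_blue top 0.62 [314.8 177.9] 
cup_i scene 0.88 [350.4 296.2] [ 0.5507 -0.324   0.    ]
cup_i top 0.78 [387.6 213.7] [ 0.5502 -0.3275  0.    ]
pen_click scene 0.84 [269.8 323.5] [ 0.4055 -0.3234  0.004 ]
pen_click top 0.6 [388.8 270.7] [ 0.4108 -0.3245  0.004 ]
pen_click top 0.45 [319.3 203.9] [ 0.5774 -0.1579  0.004 ]
cap_grey scene 0.64 [377.1 172.1] [ 0.6967 -0.1549  0.117 ]
cap_grey top 0.68 [318.8 143.7] [ 0.7019 -0.1585  0.117 ]
```

```bash
python3 -c "
import cv2
a=cv2.imread('pics/top0.png')[90:290,190:430];b=cv2.imread('pics/scene0.png')[100:340,220:460]
cv2.imwrite('pics/c0.png',cv2.resize(a,None,fx=3.3,fy=3,interpolation=2));cv2.imwrite('pics/c1.png',cv2.resize(b,None,fx=2.5,fy=2.5,interpolation=2))"
```

```text
(no output)
```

View pics/c0.png

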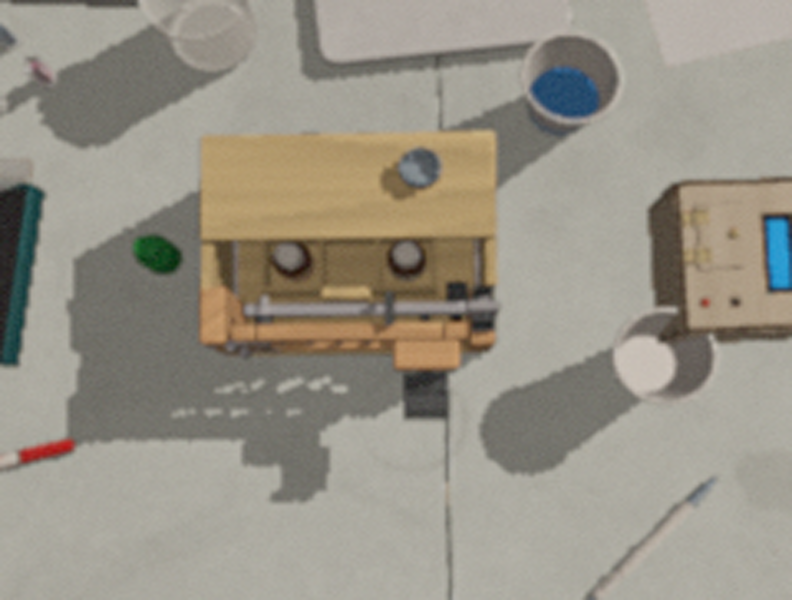

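View pics/c1.png

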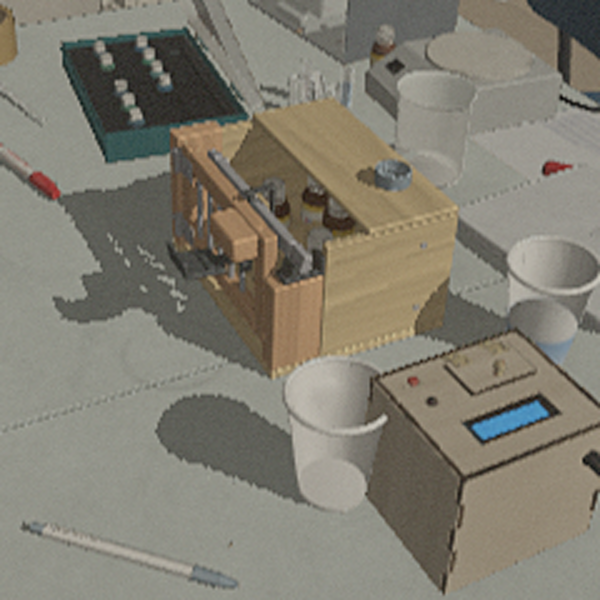

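The top view shows the locker nearly square to world axes: grip block near crop (428,355), lever at (426,395), tab at (345,292), two caps at (290,255) and (407,255). The scene view shows the cup right of the latch post and the lever pad with its turned-up end in front of the grip block.

I'll shut the fingers, turn the tool square and approach high.

Call:
carry_out(claw=[0,0,0,0,0,0,0,0,0,0,0,0,0,0,0,0,0,0,0,0], delta_pos=[[0,0,0],[0,0,0],[2,-2.5,0],[2,-2.5,0],[2,-2.5,0],[2,-2.5,0],[2,-2.5,0],[2,-2.5,0],[2,-2.5,0],[2,-2.5,0],[2,-2.5,0],[2,-2.5,0],[2,-2.5,0],[2,-2.5,0],[2,-2.5,0],[2,-2.5,0],[2,-2.5,0],[2,-2.5,0],[2,-2.5,0],[0,0,0]], angular=[[0,0,0.132],[0,0,0.132],[0,0,0],[0,0,0],[0,0,0],[0,0,0],[0,0,0],[0,0,0],[0,0,0],[0,0,0],[0,0,0],[0,0,0],[0,0,0],[0,0,0],[0,0,0],[0,0,0],[0,0,0],[0,0,0],[0,0,0],[0,0,0]])

```text
clock: 3.4
position: [0.5058, -0.1738, 0.2269]
ee_rot: [-3.14, -0.01, -0.003]
force: [0.5, 0.3, 0.6]
width: 0.004
gripper_force: 0.0
```

```bash
cat > s.py <<'E'
from h import *
s=arm.observe(); M=R.from_rotvec(s["ee_rot"]).as_matrix(); print(round(s["clock"],2),"pos",np.round(s["position"],4),"yaw",round(np.arctan2(M[1,0],M[0,0]),3),"tilt",np.round(M[:2,2],4),"F",np.round(s["force"],2),"T",np.round(s["ft_torque"],2),"w",round(s["width"],3),round(s["gripper_force"],1),"q",np.round(s["joints"],2))
E
python3 s.py
cat > d.py <<'E'
from h import *
P={n:arm.get_image(n) for n in("scene","top")}
for l in ["thumb_ridge","grip_face","gate_hinge","gate_corner","bar_nose","tray_tab","locker"]:
    o=[]
    for n in P:
        r=arm.place_of(l,P[n])
        if r and r[0]["conf"]>.3: o.append((P[n],px(r[0]["centre"]))); print(l,n,round(r[0]["conf"],2),o[-1][1].round(1),onz(P[n],o[-1][1],dict(thumb_ridge=.094,grip_face=.1065,bar_nose=.101,tray_tab=.094,locker=0).get(l,.116)).round(4))
    if len(o)==2: print("  tri",tri(o).round(4))
E
python3 d.py
```

```text
3.4 pos [ 0.5058 -0.1738  0.2269] yaw 0.006 tilt [0.0018 0.002 ] F [0.45 0.32 0.55] T [ 0.12 -0.01 -0.03] w 0.004 0.0 q [ 0.36  0.3  -0.17  1.78  0.05  1.06 -1.39]
thumb_ridge scene 0.6 [303.3 203.9] [ 0.5347 -0.1637  0.094 ]
grip_face scene 0.87 [308.  196.6] [ 0.5449 -0.1623  0.1065]
gate_hinge scene 0.82 [288.8 155.4] [ 0.5653 -0.0214  0.116 ]
gate_hinge top 0.61 [257.2 204.6] [ 0.568  -0.0208  0.116 ]
  tri [ 0.567  -0.0203  0.1152]
gate_corner scene 0.59 [329.3 192.6] [ 0.5797 -0.1791  0.116 ]
bar_nose scene 0.62 [341.1 204.1] [ 0.5929 -0.2016  0.101 ]
tray_tab scene 0.63 [325.4 180.5] [ 0.6072 -0.1084  0.094 ]
tray_tab top 0.61 [295.6 186.2] [ 0.6103 -0.1045  0.094 ]
  tri [ 0.6102 -0.104   0.0908]
locker scene 0.6 [347.7 206.9] [ 0.6716 -0.0933  0.    ]
```

Call:
carry_out(claw=[0,0,0,0,0,0,0,0,0], delta_pos=[[1.25,-0.85,0],[1.25,-0.85,0],[0,0,3],[0,0,3],[0,0,2],[0,0,1.5],[0,0,1],[0,0,1],[0,0,0.5]], angular=[[0,0,0],[0,0,0],[0,0,0],[0,0,0],[0,0,0],[0,0,0],[0,0,0],[0,0,0],[0,0,0]])

```text
clock: 5.1
position: [0.5284, -0.161, 0.106]
ee_rot: [-3.141, -0.0, 0.0]
force: [-0.2, -0.0, 0.2]
width: 0.007
gripper_force: 0.0
```

```bash
python3 s.py; python3 -c "
from h import *
for i,n in enumerate(('scene','top')):
    f=arm.get_image(n)['frame'][:,:,::-1]
    c=f[150:260,240:400] if i==0 else f[150:260,240:400]
    globals()['a%d'%i]=cv2.resize(c,None,fx=2.45,fy=2.45,interpolation=2)
cv2.imwrite('pics/p2.png',np.vstack([a0,a1]))"
```

```text
5.1 pos [ 0.5284 -0.161   0.106 ] yaw 0.0 tilt [-0.0003  0.0003] F [-0.16 -0.04  0.23] T [-0.    0.01 -0.07] w 0.007 0.0 q [ 0.32  0.46 -0.16  1.88  0.1   0.81 -1.47]
```

View pics/p2.png

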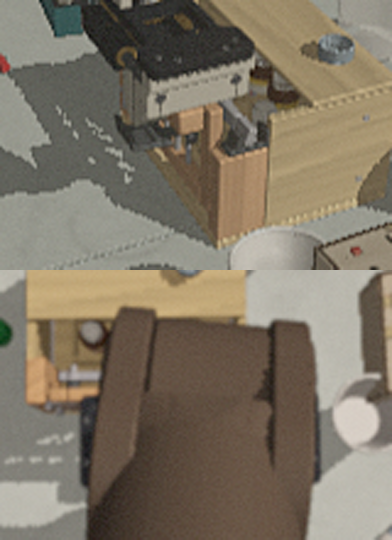

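The fingertip stands above the pad just in front of the grip block, nothing touched. Next I come into contact with the block.

Call:
carry_out(claw=[0,0,0,0,0,0,0], delta_pos=[[0,-0.4,0],[0,0,0.3],[0,0,0.3],[0.2,0,0],[0.2,0,0],[0.2,0,0],[0,0,0]], angular=[[0,0,0],[0,0,0],[0,0,0],[0,0,0],[0,0,0],[0,0,0],[0,0,0]])

```text
clock: 5.9
position: [0.5345, -0.1575, 0.1008]
ee_rot: [3.142, -0.0, 0.001]
force: [0.3, -0.4, -0.6]
width: 0.002
gripper_force: 0.0
```

Call:
carry_out(claw=[0,0,0], delta_pos=[[0.1,0,0],[0.1,0,0],[0,0,0]], angular=[[0,0,0],[0,0,0],[0,0,0]])

```text
clock: 6.2
position: [0.5359, -0.1576, 0.1007]
ee_rot: [3.142, -0.001, -0.001]
force: [-1.3, -0.2, 0.2]
width: 0.006
gripper_force: 0.4
```

Call:
carry_out(claw=[0,0,0], delta_pos=[[0.1,0,0],[0.1,0,0],[0,0,0]], angular=[[0,0,0],[0,0,0],[0,0,0]])

```text
clock: 6.5
position: [0.5361, -0.1576, 0.1003]
ee_rot: [-3.141, 0.001, 0.006]
force: [-6.1, 0.5, 4.0]
width: 0.007
gripper_force: 3.6
```

Call:
carry_out(claw=[0,0,0], delta_pos=[[0.1,0,0],[0.1,0,0],[0,0,0]], angular=[[0,0,0],[0,0,0],[0,0,0]])

```text
clock: 6.8
position: [0.5368, -0.1577, 0.1002]
ee_rot: [-3.141, 0.002, 0.01]
force: [-11.4, 0.1, 8.8]
width: 0.002
gripper_force: 5.8
```

Call:
carry_out(claw=[0,0,0], delta_pos=[[0.1,0,-0.05],[0.1,0,0],[0,0,0]], angular=[[0,0,0],[0,0,0],[0,0,0]])

```text
clock: 7.1
position: [0.5377, -0.1579, 0.1003]
ee_rot: [-3.141, 0.002, 0.013]
force: [-13.8, -0.6, 6.5]
width: 0.0
gripper_force: 6.9
```

Call:
carry_out(claw=[0,0,0], delta_pos=[[0,0,-0.1],[0,0,-0.1],[0,0,0]], angular=[[0,0,0],[0,0,0],[0,0,0]])

```text
clock: 7.4
position: [0.5365, -0.1576, 0.1009]
ee_rot: [-3.141, 0.002, 0.017]
force: [-12.0, -0.4, -4.0]
width: 0.006
gripper_force: 6.0
```

```bash
python3 s.py
```

```text
7.4 pos [ 0.5365 -0.1576  0.1009] yaw -0.001 tilt [-0.0108  0.0008] F [-11.98  -0.39  -3.96] T [-0.03  2.62 -0.04] w 0.006 6.0 q [ 0.3   0.48 -0.16  1.86  0.1   0.82 -1.48]
```

Call:
carry_out(claw=[0,0,0,0], delta_pos=[[0.1,0,0.05],[0.1,0,0],[0.1,0,0],[0,0,0]], angular=[[0,0,0],[0,0,0],[0,0,0],[0,0,0]])

```text
clock: 7.8
position: [0.5389, -0.158, 0.1008]
ee_rot: [-3.141, 0.002, 0.019]
force: [-16.4, -0.5, 3.2]
width: 0.005
gripper_force: 8.2
```

Call:
carry_out(claw=[0,0,0,0], delta_pos=[[0.1,0,0],[0.1,0,0],[0.1,0,0],[0,0,0]], angular=[[0,0,0],[0,0,0],[0,0,0],[0,0,0]])

```text
clock: 8.2
position: [0.541, -0.1583, 0.1008]
ee_rot: [-3.141, 0.002, 0.021]
force: [-19.8, -1.8, 6.1]
width: 0.006
gripper_force: 10.0
```

Call:
carry_out(claw=[0,0,0,0], delta_pos=[[0.1,0,0.1],[0,0,0.1],[0,0,0.1],[0,0,0]], angular=[[0,0,0],[0,0,0],[0,0,0],[0,0,0]])

```text
clock: 8.6
position: [0.5411, -0.1583, 0.0983]
ee_rot: [3.141, -0.002, -0.023]
force: [-24.2, -1.1, 15.4]
width: 0.005
gripper_force: 12.7
```

Call:
carry_out(claw=[0,0,0,0], delta_pos=[[0,0,0.1],[0,0,0.1],[0,0,0.1],[0,0,0]], angular=[[0,0,0],[0,0,0],[0,0,0],[0,0,0]])

```text
clock: 9.0
position: [0.5409, -0.1584, 0.0952]
ee_rot: [3.141, -0.003, -0.023]
force: [-25.5, 0.5, 16.2]
width: 0.008
gripper_force: 12.8
```

```bash
python3 s.py;python3 d.py | grep nose
```

```text
9.0 pos [ 0.5409 -0.1584  0.0952] yaw -0.002 tilt [-0.015  -0.0001] F [-25.49   0.46  16.2 ] T [0.28 5.32 0.31] w 0.008 12.8 q [ 0.3   0.49 -0.16  1.85  0.1   0.82 -1.48]
bar_nose scene 0.46 [344.4 203.8] [ 0.5987 -0.2033  0.101 ]
```

Call:
carry_out(claw=[0,0,0,0], delta_pos=[[-0.1,0,0.1],[0,0,0.1],[0,0,0.1],[0,0,0]], angular=[[0,0,0],[0,0,0],[0,0,0],[0,0,0]])

```text
clock: 10.2
position: [0.5409, -0.1584, 0.0927]
ee_rot: [3.141, -0.002, -0.021]
force: [-22.8, -0.2, 15.7]
width: 0.005
gripper_force: 12.4
```

Call:
carry_out(claw=[0,0,0], delta_pos=[[0,0,0.1],[0,0,0.1],[0,0,0]], angular=[[0,0,0],[0,0,0],[0,0,0]])

```text
clock: 10.5
position: [0.5408, -0.1584, 0.0907]
ee_rot: [3.141, -0.002, -0.021]
force: [-23.6, 0.5, 16.1]
width: -0.001
gripper_force: 12.4
```

```bash
python3 s.py;python3 d.py | grep nose
```

```text
10.5 pos [ 0.5408 -0.1584  0.0907] yaw -0.002 tilt [-0.0131 -0.0003] F [-23.57   0.54  16.1 ] T [0.35 4.91 0.32] w -0.001 12.4 q [ 0.3   0.5  -0.16  1.85  0.11  0.81 -1.48]
bar_nose scene 0.41 [345.  199.5] [ 0.6063 -0.1918  0.101 ]
```

Call:
carry_out(claw=[0,0,0,0], delta_pos=[[0,0,0.1],[0,0,0.1],[0,0,0.1],[0,0,0]], angular=[[0,0,0],[0,0,0],[0,0,0],[0,0,0]])

```text
clock: 11.7
position: [0.5408, -0.1585, 0.0878]
ee_rot: [3.141, -0.003, -0.021]
force: [-23.8, -1.7, 19.2]
width: 0.001
gripper_force: 12.9
```

Call:
carry_out(claw=[0,0,0,0], delta_pos=[[0,0,0.1],[0,0,0.1],[0,0,0],[0,0,0]], angular=[[0,0,0],[0,0,0],[0,0,0],[0,0,0]])

```text
clock: 12.1
position: [0.5407, -0.1584, 0.0858]
ee_rot: [3.141, -0.003, -0.021]
force: [-24.2, -2.7, 18.9]
width: 0.004
gripper_force: 12.8
```

```bash
python3 s.py;python3 d.py | grep -E "nose|corner"; python3 -c "
from h import *
cv2.imwrite('pics/p3.png',cv2.resize(arm.get_image('scene')['frame'][150:250,270:400,::-1],None,fx=5,fy=5,interpolation=2))"
```

```text
12.1 pos [ 0.5407 -0.1584  0.0858] yaw -0.002 tilt [-0.0133 -0.0003] F [-24.22  -2.65  18.85] T [-0.29  4.9   0.32] w 0.004 12.8 q [ 0.3   0.51 -0.15  1.86  0.11  0.8  -1.48]
gate_corner scene 0.76 [332.7 191.3] [ 0.5873 -0.1779  0.116 ]
bar_nose scene 0.4 [345.5 195.7] [ 0.613  -0.1811  0.101 ]
```

View pics/p3.png

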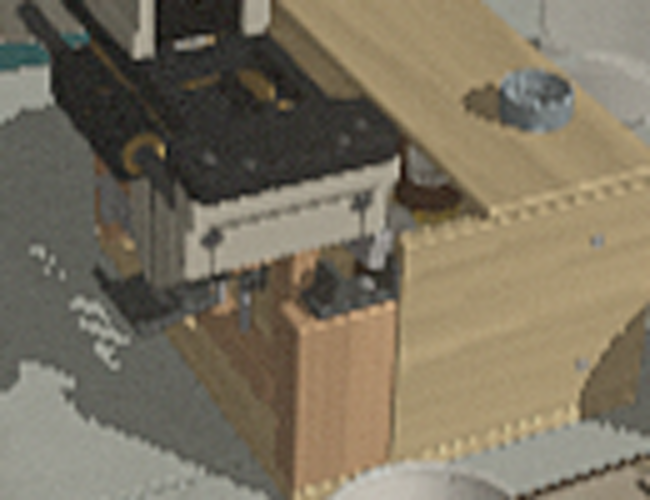

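Call:
carry_out(claw=[0,0,0], delta_pos=[[0,0,0.07],[-0.1,0,0],[0,0,0]], angular=[[0,0,0],[0,0,0],[0,0,0]])

```text
clock: 13.25
position: [0.5407, -0.1584, 0.0852]
ee_rot: [3.141, -0.002, -0.018]
force: [-21.5, -2.3, 16.3]
width: 0.004
gripper_force: 11.4
```

Call:
carry_out(claw=[0,0,0], delta_pos=[[-0.1,0,0],[-0.1,0,0],[0,0,0]], angular=[[0,0,0],[0,0,0],[0,0,0]])

```text
clock: 13.55
position: [0.5395, -0.1583, 0.0852]
ee_rot: [3.141, -0.002, -0.015]
force: [-17.8, 0.3, 10.3]
width: 0.002
gripper_force: 9.5
```

Call:
carry_out(claw=[0,0,0], delta_pos=[[-0.1,0,0.05],[-0.1,0,0.05],[0,0,0]], angular=[[0,0,0],[0,0,0],[0,0,0]])

```text
clock: 13.85
position: [0.5385, -0.158, 0.0845]
ee_rot: [3.141, -0.002, -0.013]
force: [-14.9, -0.3, 11.1]
width: 0.005
gripper_force: 8.6
```

Call:
carry_out(claw=[0,0,0], delta_pos=[[-0.1,0,0.03],[-0.1,0,0.03],[0,0,0]], angular=[[0,0,0],[0,0,0],[0,0,0]])

```text
clock: 14.15
position: [0.5372, -0.1578, 0.0841]
ee_rot: [-3.142, 0.002, 0.011]
force: [-13.5, -0.2, 11.4]
width: 0.004
gripper_force: 8.0
```

Call:
carry_out(claw=[0,0,0], delta_pos=[[-0.1,0,0.0],[-0.1,0,0.0],[0,0,0]], angular=[[0,0,0],[0,0,0],[0,0,0]])

```text
clock: 14.45
position: [0.536, -0.1575, 0.0841]
ee_rot: [-3.141, 0.002, 0.008]
force: [-11.1, 1.5, 7.3]
width: 0.007
gripper_force: 6.6
```

Call:
carry_out(claw=[0,0,0], delta_pos=[[-0.1,0,0.0],[-0.1,0,0.0],[0,0,0]], angular=[[0,0,0],[0,0,0],[0,0,0]])

```text
clock: 14.75
position: [0.5346, -0.1573, 0.0841]
ee_rot: [-3.141, 0.001, 0.007]
force: [-8.5, 0.4, 6.3]
width: 0.008
gripper_force: 6.3
```

```bash
python3 s.py;python3 d.py | grep -E "nose|corner"
```

```text
14.75 pos [ 0.5346 -0.1573  0.0841] yaw -0.001 tilt [-0.0043  0.0005] F [-8.51  0.45  6.27] T [ 0.22  1.77 -0.16] w 0.008 6.3 q [ 0.3   0.5  -0.16  1.88  0.11  0.78 -1.48]
gate_corner scene 0.96 [327.9 193.4] [ 0.5762 -0.1804  0.116 ]
```

Call:
carry_out(claw=[0,0,0], delta_pos=[[-0.1,0,0.0],[-0.1,0,0.0],[0,0,0]], angular=[[0,0,0],[0,0,0.01],[0,0,0]])

```text
clock: 15.85
position: [0.5333, -0.157, 0.0841]
ee_rot: [-3.141, 0.017, 0.005]
force: [-5.7, 2.5, 4.4]
width: 0.005
gripper_force: 4.7
```

Call:
carry_out(claw=[0,0,0], delta_pos=[[-0.1,0,0.0],[-0.1,0,0.0],[0,0,0]], angular=[[0,0,0.01],[0,0,0.01],[0,0,0]])

```text
clock: 16.15
position: [0.5332, -0.1573, 0.0845]
ee_rot: [-3.141, 0.048, -0.001]
force: [-2.2, 1.7, 1.3]
width: 0.008
gripper_force: 1.4
```

Call:
carry_out(claw=[0,0,0], delta_pos=[[-0.1,0,0.0],[-0.1,0,0.0],[0,0,0]], angular=[[0,0,0.01],[0,0,0.01],[0,0,0]])

```text
clock: 16.45
position: [0.5315, -0.1577, 0.0846]
ee_rot: [3.14, -0.08, 0.002]
force: [-0.1, 0.1, 2.3]
width: 0.007
gripper_force: 0.7
```

```bash
python3 s.py;python3 d.py | grep -E "nose|corner"
```

```text
16.45 pos [ 0.5315 -0.1577  0.0846] yaw -0.051 tilt [ 0.001  -0.0004] F [-0.11  0.07  2.29] T [ 0.07 -0.13  0.02] w 0.007 0.7 q [ 0.3   0.49 -0.14  1.9   0.1   0.76 -1.52]
gate_corner scene 0.71 [330.5 196. ] [ 0.5768 -0.1898  0.116 ]
bar_nose scene 0.44 [339.9 198.6] [ 0.5991 -0.1852  0.101 ]
```

Call:
carry_out(claw=[0,0,0,0,0], delta_pos=[[-0.15,0,0.02],[-0.15,0,0.0],[-0.15,0,0],[-0.15,0,0],[0,0,0]], angular=[[0,0,0],[0,0,0.0],[0,0,0],[0,0,0],[0,0,0]])

```text
clock: 17.75
position: [0.5248, -0.1569, 0.0842]
ee_rot: [-3.14, 0.079, 0.0]
force: [0.2, 1.4, 2.4]
width: 0.005
gripper_force: 1.3
```

Call:
carry_out(claw=[0,0,0,0,0], delta_pos=[[-0.15,0,0],[-0.15,0,0.0],[-0.15,0,0],[-0.15,0,0],[0,0,0]], angular=[[0,0,0],[0,0,0.0],[0,0,0],[0,0,0],[0,0,0]])

```text
clock: 18.25
position: [0.5187, -0.1568, 0.0842]
ee_rot: [3.141, -0.079, -0.001]
force: [1.1, 0.7, 3.1]
width: 0.002
gripper_force: 1.3
```

```bash
python3 s.py;python3 d.py | grep -E "nose|corner|face|ridge"
```

```text
18.25 pos [ 0.5187 -0.1568  0.0842] yaw -0.05 tilt [-0.0004  0.    ] F [1.14 0.65 3.14] T [ 0.36 -0.06 -0.05] w 0.002 1.3 q [ 0.3   0.47 -0.15  1.92  0.1   0.75 -1.52]
thumb_ridge scene 0.68 [293.1 209.5] [ 0.5109 -0.172   0.094 ]
thumb_ridge top 0.61 [280.3 179.3] [ 0.6267 -0.0699  0.094 ]
grip_face scene 0.61 [299.9 197.2] [ 0.5306 -0.1579  0.1065]
grip_face top 0.45 [384.7 215. ] [ 0.5408 -0.3014  0.1065]
gate_corner scene 0.58 [322.3 196.1] [ 0.5632 -0.1839  0.116 ]
bar_nose scene 0.36 [331.5 202. ] [ 0.58   -0.1885  0.101 ]
```

Call:
carry_out(claw=[0,0,0,0,0,0], delta_pos=[[-0.3,0,0],[-0.67,-0.22,0],[-0.67,-0.22,0],[-0.67,-0.22,0],[-0.67,-0.22,0],[0,0,0]], angular=[[0,0,0.04],[0,0,0.05],[0,0,0.05],[0,0,0.05],[0,0,0.05],[0,0,0]])

```text
clock: 19.65
position: [0.4906, -0.1434, 0.0843]
ee_rot: [3.108, -0.455, -0.001]
force: [-0.7, 0.5, 3.2]
width: 0.005
gripper_force: 1.1
```

```bash
python3 s.py;python3 d.py | grep -E "nose|corner|face|ridge"
```

```text
19.65 pos [ 0.4906 -0.1434  0.0843] yaw -0.291 tilt [-0.0004 -0.0002] F [-0.74  0.47  3.15] T [0.14 0.12 0.03] w 0.005 1.1 q [ 0.25  0.43 -0.09  2.    0.06  0.71 -1.74]
thumb_ridge scene 0.5 [279.7 208.2] [ 0.4904 -0.1582  0.094 ]
grip_face scene 0.79 [284.7 197.9] [ 0.5044 -0.1485  0.1065]
gate_corner scene 0.77 [304.9 200.5] [ 0.5291 -0.1836  0.116 ]
bar_nose scene 0.52 [313.5 204. ] [ 0.5474 -0.1806  0.101 ]
```

Call:
carry_out(claw=[0,0,0,0,0,0,0,0,0,0,0,0], delta_pos=[[-0.87,-0.29,0],[-0.87,-0.29,0],[-0.87,-0.29,0],[-0.87,-0.29,0],[-0.87,-0.29,0],[-0.87,-0.29,0],[-0.87,-0.29,0],[-0.87,-0.29,0],[-0.87,-0.29,0],[-0.87,-0.29,0],[-0.87,-0.29,0],[0,0,0]], angular=[[0,0,0.065],[0,0,0.065],[0,0,0.065],[0,0,0.065],[0,0,0.065],[0,0,0.065],[0,0,0.065],[0,0,0.065],[0,0,0.065],[0,0,0.065],[0,0,0.065],[0,0,0]])

```text
clock: 21.65
position: [0.4324, -0.0627, 0.0842]
ee_rot: [-2.753, 1.512, 0.001]
force: [0.3, 0.5, 1.8]
width: 0.004
gripper_force: 0.9
```

```bash
python3 s.py;python3 d.py | grep -E "nose|corner|face|ridge"
```

```text
21.65 pos [ 0.4324 -0.0627  0.0842] yaw -1.004 tilt [-0.0002  0.0005] F [0.28 0.47 1.83] T [ 0.29 -0.01 -0.02] w 0.004 0.9 q [-0.04  0.33  0.08  2.18 -0.04  0.63 -2.51]
thumb_ridge scene 0.59 [238.3 194.4] [ 0.4359 -0.0847  0.094 ]
thumb_ridge top 0.68 [274.6 179.7] [ 0.6261 -0.057   0.094 ]
grip_face scene 0.6 [243.4 187.5] [ 0.4469 -0.0847  0.1065]
grip_face top 0.57 [286.6 258.9] [ 0.4485 -0.0836  0.1065]
gate_corner scene 0.84 [249.6 195.8] [ 0.445  -0.1293  0.116 ]
gate_corner top 0.93 [301.4 261.7] [ 0.4424 -0.1162  0.116 ]
bar_nose scene 0.6 [244.2 188.8] [ 0.4491 -0.0814  0.101 ]
```

Call:
carry_out(claw=[0,0,0,0,0,0,0,0,0,0,0,0,0,0,0,0], delta_pos=[[0,0,-0.5],[0,0,-1],[0,0,-2.5],[0,0,-2.5],[0,0,0],[0,0,0],[0,0,0],[0,0,0],[0,0,0],[0,0,0],[0,0,0],[0,0,0],[1.5,2.6,0],[1.5,2.6,0],[1.4,2.7,0],[0,0,0]], angular=[[0,0,0],[0,0,0],[0,0,0],[0,0,0],[0,0,-0.125],[0,0,-0.125],[0,0,-0.125],[0,0,-0.125],[0,0,-0.125],[0,0,-0.125],[0,0,-0.125],[0,0,-0.125],[0,0,0],[0,0,0],[0,0,0],[0,0,0]])

```text
clock: 24.05
position: [0.4772, -0.1472, 0.1499]
ee_rot: [3.14, -0.015, 0.002]
force: [-0.8, 0.2, -1.1]
width: 0.004
gripper_force: 0.0
```

```bash
python3 s.py;python3 d.py
```

```text
24.05 pos [ 0.4772 -0.1472  0.1499] yaw -0.01 tilt [ 0.001 -0.002] F [-0.76  0.23 -1.09] T [0.04 0.12 0.01] w 0.004 0.0 q [ 0.22  0.32 -0.04  1.97  0.02  0.85 -1.41]
thumb_ridge scene 0.58 [238.6 192.2] [ 0.4386 -0.0778  0.094 ]
grip_face scene 0.94 [245.  186.2] [ 0.451  -0.0816  0.1065]
gate_hinge top 0.52 [261.  203.9] [ 0.5693 -0.0291  0.116 ]
gate_corner scene 0.74 [351.7 296.3] [ 0.4942 -0.4167  0.116 ]
bar_nose scene 0.72 [247.9 207.4] [ 0.4366 -0.1416  0.101 ]
tray_tab scene 0.65 [323.2 181. ] [ 0.6025 -0.1084  0.094 ]
tray_tab top 0.77 [296.5 186.1] [ 0.6106 -0.1065  0.094 ]
  tri [ 0.6078 -0.1051  0.0911]
locker scene 0.66 [345.6 208.4] [ 0.6647 -0.0963  0.    ]
locker top 0.9 [300.2 168.6] [ 0.6682 -0.1114  0.    ]
  tri [ 0.6619 -0.11    0.0106]
```

Call:
carry_out(claw=[0,0,0,0,0,0,0,0,0,0,0,0,0,0,0,0,0], delta_pos=[[0,0,2],[0,0,2],[-0.35,-0.65,0],[-0.35,-0.65,0],[-0.35,-0.65,0],[-0.35,-0.65,0],[-0.35,-0.65,0],[-0.35,-0.65,0],[-0.35,-0.65,0],[-0.35,-0.65,0],[-0.35,-0.65,0],[-0.35,-0.65,0],[-0.35,-0.65,0],[-0.35,-0.65,0],[-0.35,-0.65,0],[-0.35,-0.65,0],[0,0,0]], angular=[[0,0,0],[0,0,0],[0,0,0],[0,0,0],[0,0,0],[0,0,0],[0,0,0],[0,0,0],[0,0,0],[0,0,0],[0,0,0],[0,0,0],[0,0,0],[0,0,0],[0,0,0],[0,0,0],[0,0,0]])

```text
clock: 26.55
position: [0.4268, -0.0509, 0.109]
ee_rot: [-3.141, 0.006, 0.002]
force: [-0.1, -0.2, 1.1]
width: 0.007
gripper_force: 0.0
```

```bash
python3 s.py;python3 d.py|grep -E "corner|hinge|tri|face"; python3 -c "
from h import *
cv2.imwrite('pics/p4.png',cv2.resize(arm.get_image('scene')['frame'][120:290,180:400,::-1],None,fx=3,fy=3,interpolation=2))"
```

```text
26.55 pos [ 0.4268 -0.0509  0.109 ] yaw -0.004 tilt [-0.0011  0.0003] F [-0.05 -0.17  1.06] T [ 0.03 -0.01 -0.  ] w 0.007 0.0 q [ 0.06  0.28 -0.08  2.16  0.03  0.7  -1.62]
grip_face scene 0.63 [225.4 170.9] [ 0.4329 -0.0126  0.1065]
gate_hinge scene 0.6 [290.4 156.9] [ 0.5658 -0.0284  0.116 ]
gate_hinge top 0.96 [256.5 206.9] [ 0.563  -0.0193  0.116 ]
  tri [ 0.5662 -0.0196  0.1112]
gate_corner scene 0.91 [218.6 173.5] [ 0.415  -0.0323  0.116 ]
  tri [ 0.6082 -0.1067  0.0947]
  tri [ 0.6639 -0.105   0.0077]
```

View pics/p4.png

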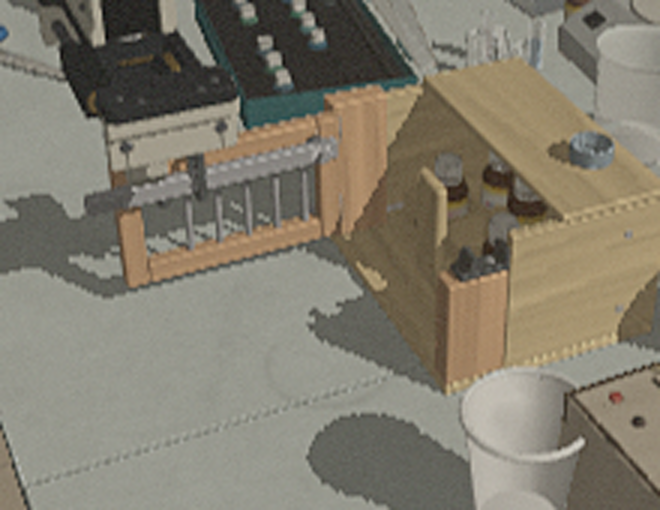

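The scene view shows the gate standing about square to the front (free end at crop (130,240), hinge at (330,190)). The tab at (433,200) is free and the bottles are upright. Next I go over to the tab.

Call:
carry_out(claw=[0,0,0,5.5,5.5,5.5,5.5,5.5,5.5,5.5,5.5,5.5,5.5], delta_pos=[[0,1,0],[0,0,-3],[0,0,-3],[2.5,0.6,0],[2.5,0.6,0],[2.5,0.6,0],[2.5,0.6,0],[2.5,0.6,0],[2.5,0.6,0],[2.5,0.6,0],[0.5,0.3,0],[0,0,1.5],[0,0,0]], angular=[[0,0,0],[0,0,0],[0,0,0],[0,0,0],[0,0,0],[0,0,0],[0,0,0],[0,0,0],[0,0,0],[0,0,0],[0,0,0],[0,0,0],[0,0,0]])

```text
clock: 28.7
position: [0.6057, -0.1086, 0.1523]
ee_rot: [-3.141, 0.009, 0.006]
force: [-1.2, -0.4, 0.6]
width: 0.599
gripper_force: 0.0
```

```bash
python3 s.py;python3 d.py|grep -E "corner|hinge|tri|face|tab"
```

```text
28.7 pos [ 0.6057 -0.1086  0.1523] yaw -0.006 tilt [-0.0037  0.0001] F [-1.17 -0.41  0.56] T [0.02 0.03 0.  ] w 0.599 0.0 q [ 0.12  0.49 -0.04  1.68  0.02  0.98 -1.51]
grip_face scene 0.8 [226.6 170.7] [ 0.4353 -0.0127  0.1065]
gate_hinge scene 0.57 [293.3 157. ] [ 0.5711 -0.0313  0.116 ]
gate_corner scene 0.92 [219.3 173.7] [ 0.4161 -0.0334  0.116 ]
tray_tab scene 0.92 [326.7 178.8] [ 0.6125 -0.1039  0.094 ]
```

Call:
carry_out(claw=[5.5,5.5,5.5,5.5,5.5,5.5,5.5], delta_pos=[[0.1,-0.25,2],[0,0,2],[0,0,1],[0,0,1],[0,0,0.7],[0,0,0.5],[0,0,0]], angular=[[0,0,0],[0,0,0],[0,0,0],[0,0,0],[0,0,0],[0,0,0],[0,0,0]])

```text
clock: 30.2
position: [0.6083, -0.1054, 0.0818]
ee_rot: [-3.142, 0.008, 0.001]
force: [-1.1, 0.2, 0.2]
width: 0.6
gripper_force: 0.0
```

Call:
carry_out(claw=[2,2,2,2,2,2,2,2], delta_pos=[[0,0,0],[0,0,0],[0,0,0],[0,0,0],[0,0,0],[0,0,0],[0,0,0],[0,0,0]], angular=[[0,0,0],[0,0,0],[0,0,0],[0,0,0],[0,0,0],[0,0,0],[0,0,0],[0,0,0]], force=10)

```text
clock: 31.0
position: [0.6088, -0.1025, 0.0827]
ee_rot: [-3.139, 0.005, -0.001]
force: [-0.3, 7.5, 0.9]
width: 0.371
gripper_force: 10.0
```

```bash
python3 s.py; python3 -c "
from h import *
cv2.imwrite('pics/p5.png',cv2.resize(arm.get_image('scene')['frame'][120:260,240:420,::-1],None,fx=4,fy=4,interpolation=2))"
```

```text
31.0 pos [ 0.6088 -0.1025  0.0827] yaw -0.003 tilt [0.0006 0.0029] F [-0.3   7.49  0.9 ] T [ 1.63  0.18 -0.03] w 0.371 10.0 q [ 0.11  0.57 -0.04  1.74  0.03  0.83 -1.52]
```

View pics/p5.png

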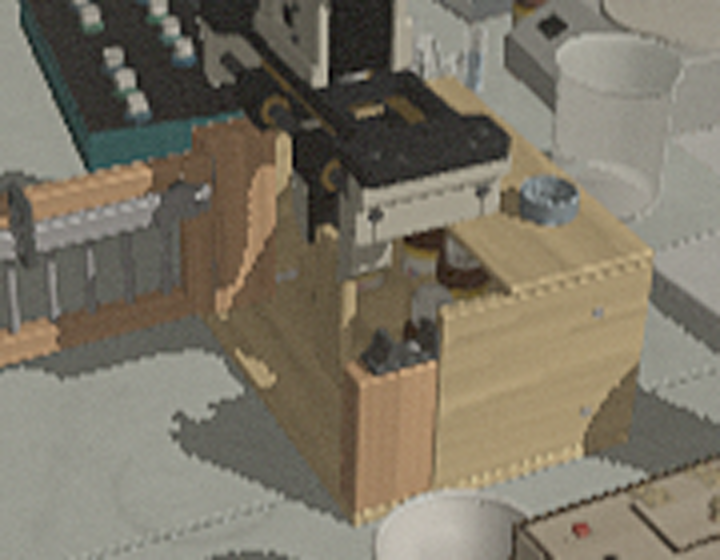

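Call:
carry_out(claw=[2,2,2,2,2,2,2,2,2,2], delta_pos=[[0,-0.15,0],[0,-0.15,0],[-0.2,0,0],[-0.4,0,0],[-0.6,0,0],[-0.7,0,0],[-0.7,0,0],[-0.7,0,0],[-0.5,0,0],[-0.3,0,0]], angular=[[0,0,0],[0,0,0],[0,0,0],[0,0,0],[0,0,0],[0,0,0],[0,0,0],[0,0,0],[0,0,0],[0,0,0]])

```text
clock: 32.05
position: [0.5668, -0.1022, 0.0826]
ee_rot: [-3.142, 0.009, -0.001]
force: [0.8, 1.7, 4.8]
width: 0.364
gripper_force: 10.0
```

```bash
python3 s.py
```

```text
32.05 pos [ 0.5668 -0.1022  0.0826] yaw -0.005 tilt [0.0004 0.    ] F [0.79 1.72 4.83] T [ 0.68 -0.28 -0.03] w 0.364 10.0 q [ 0.12  0.51 -0.04  1.85  0.03  0.78 -1.52]
```

Call:
carry_out(claw=[2,2,2,2,2,2,2,2,2,2,2,2], delta_pos=[[-0.3,0,-0.05],[-0.6,0,0],[-0.7,0,-0.03],[-0.7,0,0],[-0.7,0,0],[-0.7,0,0],[-0.7,0,0],[-0.5,0,0],[-0.4,0,0],[-0.3,0,0],[-0.2,0,0],[0,0,0]], angular=[[0,0,0],[0,0,0],[0,0,0],[0,0,0],[0,0,0],[0,0,0],[0,0,0],[0,0,0],[0,0,0],[0,0,0],[0,0,0],[0,0,0]])

```text
clock: 33.25
position: [0.5087, -0.102, 0.0828]
ee_rot: [3.142, -0.008, -0.002]
force: [-0.9, 1.3, -5.7]
width: 0.367
gripper_force: 10.0
```

Call:
carry_out(claw=[2,2,2,2], delta_pos=[[-0.2,0,0],[-0.2,0,0],[-0.2,0,0],[0,0,0]], angular=[[0,0,0],[0,0,0],[0,0,0],[0,0,0]])

```text
clock: 33.65
position: [0.5047, -0.1019, 0.0832]
ee_rot: [3.141, -0.008, 0.004]
force: [5.8, 0.8, -12.0]
width: 0.368
gripper_force: 10.0
```

Call:
carry_out(claw=[2,2,2,2], delta_pos=[[0,0,0.1],[-0.1,0,0.08],[-0.1,0,0],[0,0,0]], angular=[[0,0,0],[0,0,0],[0,0,0],[0,0,0]])

```text
clock: 34.05
position: [0.5046, -0.1019, 0.0829]
ee_rot: [3.141, -0.008, 0.01]
force: [5.8, 1.8, 3.5]
width: 0.363
gripper_force: 10.0
```

```bash
python3 s.py
```

```text
34.05 pos [ 0.5046 -0.1019  0.0829] yaw -0.005 tilt [ 0.0063 -0.0005] F [5.76 1.8  3.5 ] T [ 0.37 -1.18  0.01] w 0.363 10.0 q [ 0.13  0.43 -0.05  2.    0.03  0.7  -1.51]
```

Call:
carry_out(claw=[2,4.6,4.6,4.6,4.6,4.6,4.6,4.6,4.6], delta_pos=[[0.15,0,0],[0,0,0],[0,0,0],[0,0,0],[0,0,-0.5],[0,0,-2],[0,0,-3],[0,0,-4],[0,0,-3]], angular=[[0,0,0],[0,0,0],[0,0,0],[0,0,0],[0,0,0],[0,0,0],[0,0,0],[0,0,0],[0,0,0]])

```text
clock: 34.95
position: [0.5031, -0.102, 0.2086]
ee_rot: [3.141, -0.009, 0.002]
force: [1.0, -0.8, -0.1]
width: 0.498
gripper_force: 0.0
```

```bash
python3 s.py; python3 d.py|grep -E "corner|hinge|tri|tab|nose"; python3 -c "
from h import *
a=[cv2.resize(arm.get_image(n)['frame'][100:300,180:420,::-1],None,fx=1.65,fy=3 if 0 else 1.65,interpolation=2) for n in('scene','top')]
cv2.imwrite('pics/p6.png',np.hstack(a))"
```

```text
34.95 pos [ 0.5031 -0.102   0.2086] yaw -0.005 tilt [ 0.0011 -0.0002] F [ 1.03 -0.81 -0.1 ] T [-0.02 -0.06 -0.03] w 0.498 0.0 q [ 0.14  0.27 -0.05  1.86  0.02  1.   -1.5 ]
gate_hinge scene 0.7 [290.8 160.5] [ 0.561  -0.0425  0.116 ]
gate_corner scene 0.73 [220.1 170.3] [ 0.4207 -0.0218  0.116 ]
bar_nose scene 0.73 [214.2 186.4] [ 0.4   -0.05   0.101]
tray_tab scene 0.79 [276.  191.9] [ 0.5035 -0.1062  0.094 ]
tray_tab top 0.31 [317.3 143.4] [ 0.7084 -0.1554  0.094 ]
  tri [ 0.5954 -0.1384  0.1299]
  tri [ 0.6648 -0.11    0.0082]
```

View pics/p6.png

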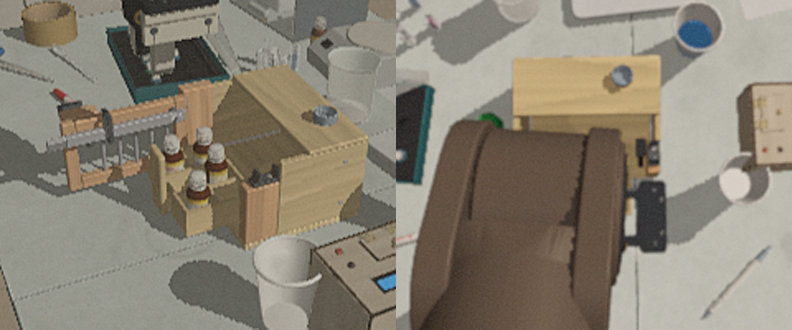

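The tray is out with all four bottles standing (crop 172–217, 140–200). The gate is about square, and the cup, pen and cap are in place. I'm handing in.

```bash
python3 -c "
from cell import arm
print(arm.sign_off())"
```

```text
the job is handed in; nothing more can be done
None
```

I pushed the gate home, lifted the latch gently with the thumb lever, opened the gate to about 90° and drew the tray to its end stop with all four bottles standing; the job is handed in (about 35 s on the clock), but it returned no verdict.

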